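Mount the ball holder on the bench wheel and load the ball

TASK

Take the square-headed ball holder out of the plywood stand and fit it into the hub of the bench wheel, turning it until its square foot drops fully home and its collar sits on the hub. Then move the small plaster ball from its drying ring to rest in the top of that holder, without letting it fall on the table. Leave the round-headed holder, the jar and the flask where they are.

Things in the scene. Friction and masses are not known exactly. Their poses are not given: they have to be found in the camera images.
- holder_mid (a point): Square-headed steel ball holder, 0.25 kg, 76 mm tall, upright at any yaw in one hole of the stand, collar on the stand's top. Point on its axis, half-way up the head, 34 mm above the collar's underside, 14 mm below the rim. z up; x, y normal to the flats of head and foot. Head: open square cup 40 x 40 mm, 28 tall, inside 32 x 32; below it a 30 x 30 mm neck, 14 tall.
- holder_shoulder (a point): Same holder and axes: point on its axis at the underside of its round collar (72 mm in diameter, 6 mm thick), 28 mm above the bottom of the foot. The foot below the collar is a solid square 30 x 30 mm, 28 mm long, without chamfer, 42 mm across corners, aligned with the head.
- holder_rim (a point): Same holder and axes: point on its axis at the height of the cup's top rim. The 50 mm ball resting in the cup has its centre 19 mm above this point.
- hub_top (a point): Bench wheel: aluminium disc 160 mm in diameter, top 30 mm above the table, with an eight-sided steel hub 78 mm across flats in its middle. Point on the vertical axis at the hub's top face, 62 mm above the table. A conical mouth, 58 mm wide at the top, 46 mm at 8 mm depth, centres the holder's foot. The point belongs to the fixed base: its yaw tells nothing of the recess.
- hub_ledge (a point): On the wheel's axis, 8 mm below hub_top: a flat ledge round a square recess 34.4 x 34.4 mm, 22 mm deep, its lip bevelled by 1 mm. It starts at any angle, not given: look or feel. A misaligned foot stands on the ledge, collar 20 mm above the hub; within about 7 degrees it drops home, collar on the hub. The wheel turns stiffly (0.35 N m), stays as left and does not follow a foot rubbing under 10 N.
- stand: Plywood block 170 x 80 x 35 mm, fixed to the table; origin at the centre of its underside, x along its length. Two round through holes 46 mm in diameter at x = -45 and +45 mm hold the two holders, either way round.
- ball_center (a point): Centre of the small plaster ball, 50 mm in diameter, 0.08 kg. It starts on the drying ring, its centre 44 mm above the table.
- dry_ring: White drying ring fixed to the table, 42 mm outside and 32 mm inside diameter, 25 mm tall, carrying the small ball; origin at the centre of its underside.
- round_mid (a point): The round-headed holder in the other hole of the stand (round foot and round cup 44 mm in diameter, otherwise of the same heights), point half-way up its head. To be left alone.
- jar: Glass jar 60 mm in diameter, 80 mm tall, bystander beyond the wheel; origin at the centre of its underside.
- flask: Small glass flask 44 mm in diameter, 110 mm tall, bystander beyond the wheel; origin at the centre of its underside.

How it is judged:
By the outcome, as a careful person would: the job done as asked, in the order asked, and still so for the second after the job is handed in, with the robot touching nothing.
It also fails if it takes over 67 s, if anything falls off the work surface, if the arm or the gripper's body presses on something with over 40 N, if the wrist force passes 120 N, or if a joint passes its speed limit or range.

ROBOT

A 7-joint arm with a two-finger parallel gripper is mounted at the origin on the work surface. World frame = base frame: x ahead of the robot, y to its left, z up, the work surface at z = 0. Lengths are in m, angles in degrees, forces in N, time in s.
With the tool pointing down it reaches from about 0.425 to 0.8 m from the base axis. Payload 8.3 kg.
Tool frame: the origin (TCP) lies at the very end of the fingers, on their centre line; the grasp point (between the pads) lies 19 mm behind it (ctrl.pinch_z is the distance from the TCP to the grasp point, in m); z points along the fingers, y is the line along which they close (so a half turn about z gives the same grasp; the last joint's range is limited). The gripper opens to 85 mm and grips with 20 to 120 N. Pads are 22 mm wide; open, the fingers measure 114 mm over their backs; the gripper's body (76 mm by 85 mm) begins 54 mm behind the grasp point. The pads swing forward as they close: fully open they stand 13 mm farther back than shut.
Start: joints at [73.574, 21.967, 0.94, 78.501, -0.361, 79.538, -2.664], TCP at [0.139, -0.609, 0.231] pointing down, gripper open.
Joint ranges: [-169.22, 169.22], [-14.56, 117.87], [-87.37, 89.26], [10.42, 133.3], [-82.24, 262.24], [0.94, 117.77], [-172.7, 172.7]. Speed limits (degrees/s): [136.94, 136.94, 172.46, 172.46, 180, 180, 180].

INTERFACE

Orientations are given as [roll, pitch, yaw] about the fixed x, y, z axes, in that order (R = Rz(yaw) Ry(pitch) Rx(roll)).
In Python, from rig import ctrl gives the robot as it stands.
- The arm moves only by the shell command python3 -m creep 'ROWS'. ROWS is JSON, a list that holds one entry, the list of rows, each a list of 7 numbers: the turn, a rotation vector about the tool's x, y, z in rad, then the shift along the tool's x, y, z in m, then the closure, from 0 (fully open) to 1 (shut). A call has 1 to 20 rows; each row is the pose to reach, as a shift and turn from the pose commanded when the call began, along the tool's axes at that moment; what a row does not reach only later rows make up. A row lasts 1/10 s, in which the tool goes at most 50 mm and 8.59 degrees, less where a joint would pass 70% of its speed; a pose out of reach is approached as far as the arm can. A call with a gripper value outside its range is refused whole. The fingers move at their own pace and stop on an object; the grip force is fixed at half the most. Time passes only in rows, so rows that repeat a pose let the fingers close. It gives the time, the measured TCP pose, the force, the opening and the grip force at its end, in the units of the state.
- ctrl.state(): the state, without advancing time (a new reading comes with each control period).
- ctrl.capture(name): name is "scene" or "side" or "wrist"; returns a dict with "img" (384x512x3 uint8, red, green, blue), "fovy" (degrees; the focal length in pixels is half the picture's height over the tangent of half this angle, whatever the lens; pixels are square), "cx", "cy" (the principal point, pixels), "camera_from_world" (4x4, takes a point from world to camera coordinates). Camera axes: x right, y down, z forward; pixel columns grow to the right and rows downward; lengths in m; the calibration is good to about 2 mm. A picture is of the moment at which its call begins. There is no depth.
- ctrl.finish_job(): hands the job in; it is judged then, once.
The state is a dict: "time": time; "qpos": joint angles; "joint_velocities": joint speeds; "effort": joint torques, N m; "tool_pos": TCP position; "tool_rot": TCP orientation; "force": force on the tool from outside, world axes, zero at the start; "wrist_torque": the same for the moment, N m; "width": finger opening in m; "grip_force": force on a finger pad.
Only numpy, scipy, OpenCV 4.12 (cv2) and the standard library are available. Lean on these libraries where they do the work, as an engineer would, in place of code of your own. Each camera call takes 0.05 s, during which the arm holds its last target. There are 200 camera calls.

## Working session

There is one attempt and no reset: what is moved stays moved. The work goes in short steps, Python scripts to look and compute and a shell command to move; the robot and the scene stay as the last step left them, time stands still between calls to the robot, and variables do not carry over. Pictures are saved under pics/ and viewed, at most 10 in all, crops included, and the job is handed in when it is done.

```bash
ls; mkdir -p pics
cat > h.py <<'E'
import numpy as np, cv2
from rig import ctrl
def cap(n,save=None):
    c=ctrl.capture(n)
    if save: cv2.imwrite('pics/'+save+'.png',cv2.cvtColor(c['img'],cv2.COLOR_RGB2BGR))
    return c
def ray(c,u,v):
    f=c['img'].shape[0]/2/np.tan(np.radians(c['fovy'])/2)
    M=np.array(c['camera_from_world']);R=M[:3,:3];t=M[:3,3]
    d=R.T@np.array([(u-c['cx'])/f,(v-c['cy'])/f,1.]);return -R.T@t,d/np.linalg.norm(d)
def onz(c,u,v,z):
    o,d=ray(c,u,v);return o+d*(z-o[2])/d[2]
def proj(c,p):
    f=c['img'].shape[0]/2/np.tan(np.radians(c['fovy'])/2)
    M=np.array(c['camera_from_world']);q=M[:3,:3]@np.array(p)+M[:3,3]
    return np.array([c['cx']+f*q[0]/q[2],c['cy']+f*q[1]/q[2]])
E
python3 - <<'E'
from h import *
a=[cap(n,n+'0') for n in('scene','side','wrist')]
cv2.imwrite('pics/ss.png',cv2.resize(np.vstack([np.hstack([x['img'] for x in a[:2]]),np.hstack([a[2]['img'],a[2]['img']*0])])[:,:,::-1],(800,600),interpolation=cv2.INTER_AREA))
for x in a: print(x['fovy'],x['cx'],x['cy'],np.round(-np.array(x['camera_from_world'])[:3,:3].T@np.array(x['camera_from_world'])[:3,3],3))
print(ctrl.state())
E
```

```text
pics
52.77791641726062 261.2288589238521 188.7301390865064 [0.924 0.284 0.739]
47.42753562875697 254.54288433044468 188.77415894770664 [0.212 0.62  0.559]
63.656662271866374 253.01080059488413 186.68616285971044 [ 0.209 -0.594  0.374]
{'time': 0.15, 'qpos': array([73.57342937, 22.00612507,  0.93767312, 78.54647318, -0.35987031,
       79.53703502, -2.66425807]), 'joint_velocities': array([ 0.01641069, -0.14944554, -0.01640105, -0.10911644, -0.03156457,
        0.07662732,  0.04113078]), 'effort': array([ 2.07851794e-03, -6.28150249e+01,  8.45370982e-01, -3.72166872e+01,
        1.65462506e-02,  1.09850551e-02,  1.73514366e-05]), 'tool_pos': array([ 0.13866474, -0.60903599,  0.23049534]), 'tool_rot': array([-1.79913213e+02,  1.58674705e-03,  1.28270578e+01]), 'force': array([ 0.59230247, -0.91481863,  0.91310977]), 'wrist_torque': array([ 0.00903555, -0.07305063,  0.0279578 ]), 'grip_force': 0.0, 'width': 0.08524550286165888}
```

View pics/ss.png

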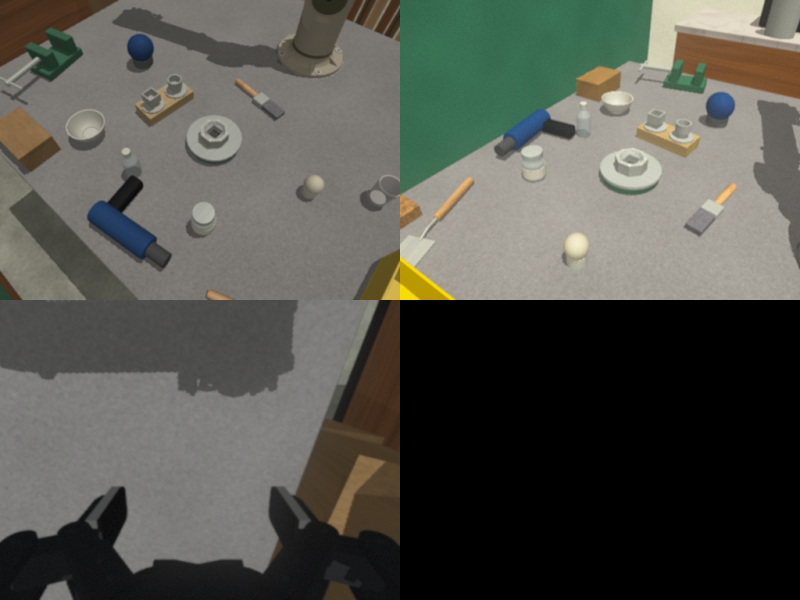

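The scene shows the stand at about (211,128) px in the scene view, with the square head as its left holder. The wheel is at (274,178) and the ball at (402,236). Next I zoom in.

Run:
```python
from h import *
a=cv2.imread('pics/scene0.png')[85:215,165:320];b=cv2.imread('pics/side0.png')[125:255,290:445]
r=lambda x:cv2.resize(x,None,fx=2.58*2,fy=2.58*2,interpolation=cv2.INTER_CUBIC)
A=r(a);B=r(b);print(A.shape)
cv2.imwrite('pics/z1.png',A[:600,:800]);cv2.imwrite('pics/z2.png',B[:600,:800])
```

```text
(671, 800, 3)
```

View pics/z1.png

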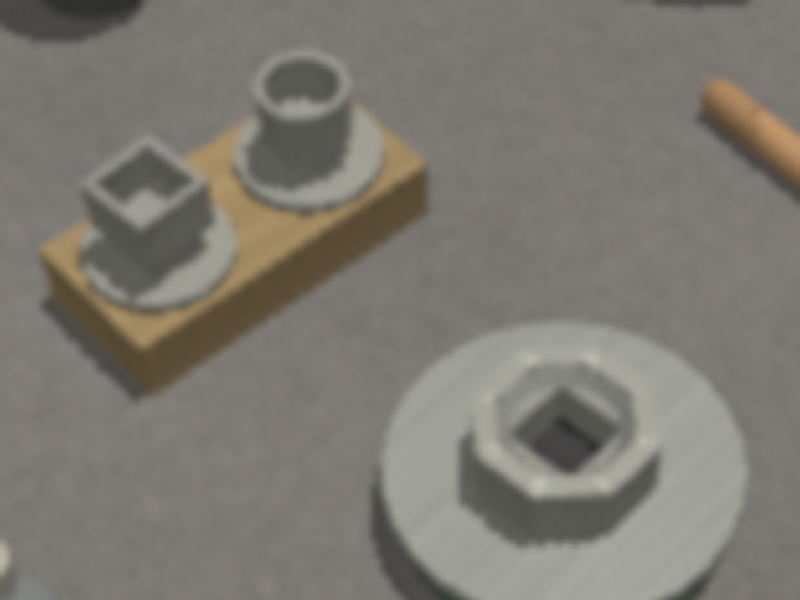

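View pics/z2.png

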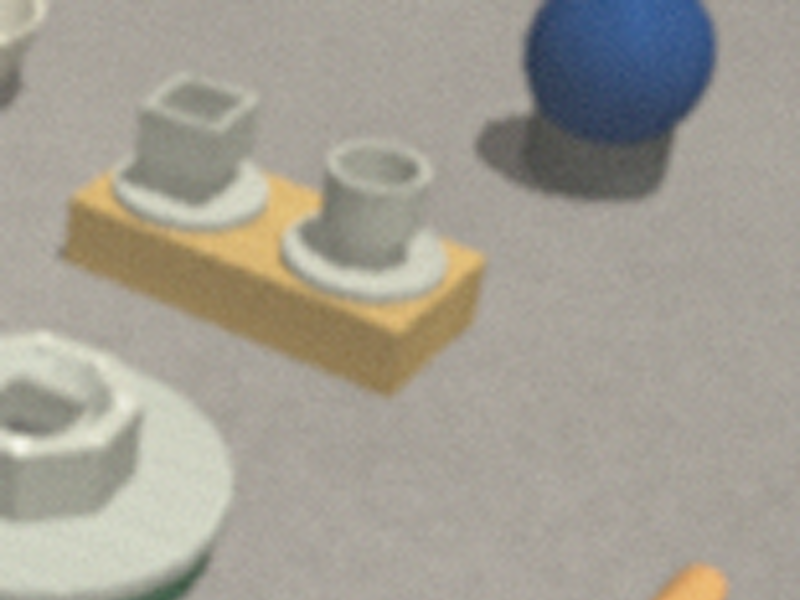

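The square rim's corners in the zoomed scene view are (149,137), (211,184), (143,230) and (84,188). The hub recess's corners are about (565,388), (622,432), (570,475) and (512,432). I compute poses from these.

Run:
```python
from h import *
c=cap('scene');s=cap('side')
z1=lambda p:((p[0]+.5)/5.16-.5+165,(p[1]+.5)/5.16-.5+85)
z2=lambda p:((p[0]+.5)/5.16-.5+290,(p[1]+.5)/5.16-.5+125)
def quad(cam,f,P,z,n):
    Q=np.array([onz(cam,*f(p),z) for p in P])[:,:2]
    e=np.roll(Q,-1,0)-Q; L=np.linalg.norm(e,axis=1)
    a=np.degrees(np.arctan2(e[:,1],e[:,0]))
    m=np.degrees(np.angle((np.exp(4j*np.radians(a))*L).sum()))/4
    print(n,Q.mean(0).round(4),'L',(L*1e3).round(1),'yaw mod90',np.round(m,1),np.round(a%90,1))
quad(c,z1,[(149,137),(211,184),(143,230),(84,188)],.083,'rim scene')
quad(s,z2,[(183,73),(260,99),(220,132),(138,103)],.083,'rim side')
quad(c,z1,[(565,388),(622,432),(570,475),(512,432)],.054,'recess scene')
Q=np.array([onz(c,*z1(p),.062) for p in [(528,357),(594,357),(638,392),(653,440),(604,487),(538,487),(475,450),(485,398)]]);print('hub',cv2.minEnclosingCircle(Q[:,:2].astype(np.float32)))
st=np.array([onz(c,*z1(p),.035) for p in [(40,252),(150,345),(428,163),(330,90)]]);print('stand',st.round(4).tolist())
# ball
P=[]
for cam,(x0,y0,x1,y1) in((c,(380,215,425,262)),(s,(715-512,290-0,770-512,345))):
    im=cam['img'][y0:y1,x0:x1].astype(int); m=((im[...,0]-im[...,2])>25).astype(np.uint8)
    C=max(cv2.findContours(m,0,1)[0],key=cv2.contourArea,default=None)
    print(m.sum(), None if C is None else [(v if np.isscalar(v) else (v[0]+x0,v[1]+y0)) for v in cv2.minEnclosingCircle(C)])
cv2.imwrite('pics/b.png',cv2.resize(np.hstack([c['img'][205:270,375:440],s['img'][290:355,200:265]])[:,:,::-1],None,fx=6,fy=6))
print('time',ctrl.state()['time'])
```

```text
rim scene [ 0.5555 -0.2334] L [41.6 38.7 37.7 40.4] yaw mod90 -1.9 [87.  85.1 89.6  0.8]
rim side [ 0.5538 -0.2343] L [40.1 38.8 42.3 38.5] yaw mod90 -5.1 [84.6 87.  84.3 83.8]
recess scene [ 0.5221 -0.0184] L [33.4 31.7 32.9 32.8] yaw mod90 -3.7 [85.9 85.2 87.9 86.2]
hub ((0.5254733562469482, -0.018876096233725548), 0.03893522545695305)
stand [[0.5904, -0.2783, 0.035], [0.5957, -0.1998, 0.035], [0.4311, -0.1788, 0.035], [0.4258, -0.248, 0.035]]
264 [(404.29310417175293, 233.29310417175293), 10.410609245300293]
913 [(225.17326736450195, 314.10396003723145), 17.494121551513672]
time 0.25
```

View pics/b.png

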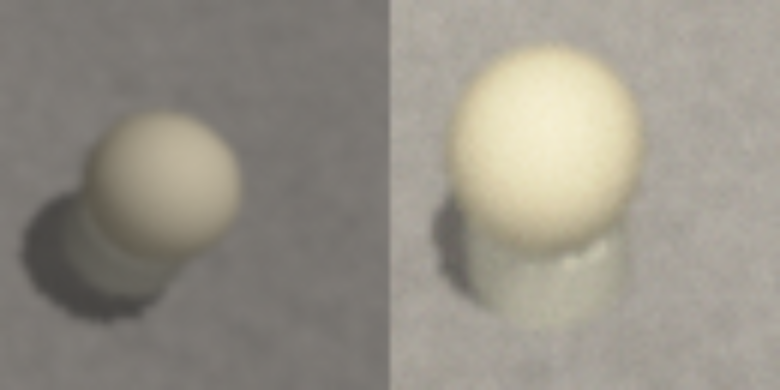

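```bash
cat >> h.py <<'E'
from scipy.spatial.transform import Rotation as Ro
def go(pos,yaw):
    s=ctrl.state();R=Ro.from_euler('xyz',s['tool_rot'],degrees=True)
    T=Ro.from_euler('xyz',[180,0,yaw],degrees=True)
    print('turn',(R.inv()*T).as_rotvec().round(4),'shift',R.inv().apply(np.array(pos)-s['tool_pos']).round(4),'from',s['tool_pos'].round(4),s['tool_rot'].round(2),'t',s['time'])
E
python3 - <<'E'
from h import *
c=cap('scene');s=cap('side')
a=onz(c,402.3,235.8,.044);b=onz(s,225.7,314.7,.044);print(a,b)
print(np.degrees(np.arctan2(a[1],a[0])),np.hypot(a[0],a[1]))
go([.5547,-.2338,.2],-3.5)
E
```

```text
[0.47972312 0.27610041 0.044     ] [0.47916262 0.2748762  0.044     ]
29.922199620243 0.5535031209758148
turn [-0.0005  0.      0.285 ] shift [ 0.4889 -0.2737  0.0312] from [ 0.1387 -0.6093  0.231 ] [-179.97   -0.     12.83] t 0.35
```

```bash
python3 -m creep '[[[0,0,0.14,0.045,-0.025,0.0,0],[0,0,0.285,0.09,-0.05,0.0,0],[0,0,0.285,0.135,-0.075,0.0,0],[0,0,0.285,0.178,-0.1,0.0,0],[0,0,0.285,0.222,-0.125,0.0,0],[0,0,0.285,0.266,-0.15,0,0],[0,0,0.285,0.311,-0.175,0,0],[0,0,0.285,0.355,-0.2,0.01,0],[0,0,0.285,0.4,-0.225,0.02,0],[0,0,0.285,0.44,-0.25,0.03,0],[0,0,0.285,0.47,-0.265,0.03,0],[0,0,0.285,0.489,-0.274,0.031,0],[0,0,0.285,0.489,-0.274,0.031,0],[0,0,0.285,0.489,-0.274,0.031,0]]]'
python3 - <<'E'
from h import *
w=cap('wrist','w1')
print([proj(w,p).round(0) for p in([.555,-.234,.083],[.5245,-.0186,.062])])
go([.5547,-.2338,.05],-3.5)
E
```

```text
time: 1.75
tool_pos: [0.5546, -0.2337, 0.2001]
tool_rot: [180.0, 0.0, -3.5]
force: [0.4, -1.3, 0.6]
width: 0.0852
grip_force: 0.0
[array([252., 181.]), array([ 34., 218.])]
turn [ 0.0007  0.0005 -0.0013] shift [ 0.0007 -0.0011  0.1503] from [ 0.5541 -0.2348  0.2003] [ 1.7996e+02  3.0000e-02 -3.5700e+00] t 1.8
```

View pics/w1.png

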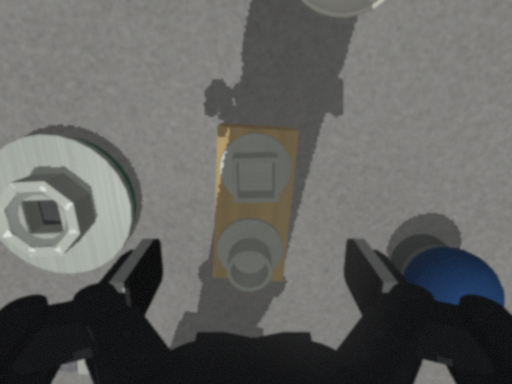

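The wrist view shows the square head in shadow at about (256,175), the collar round it, and the hub at (40,217) with its recess dark. I enlarge both, with contrast raised.

Run:
```python
import cv2,numpy as np
i=cv2.imread('pics/w1.png');a=i[125:225,206:306];b=i[167:267,0:100]
f=lambda x,g:cv2.resize(np.clip(x.astype(float)*g,0,255).astype(np.uint8),(400,400),interpolation=cv2.INTER_CUBIC)
a=np.clip((a.astype(float)-60)*1.0,0,255)
cv2.imwrite('pics/w1z.png',np.hstack([f(a,3),f(b,1.2)]))
```

```text
(no output)
```

View pics/w1z.png

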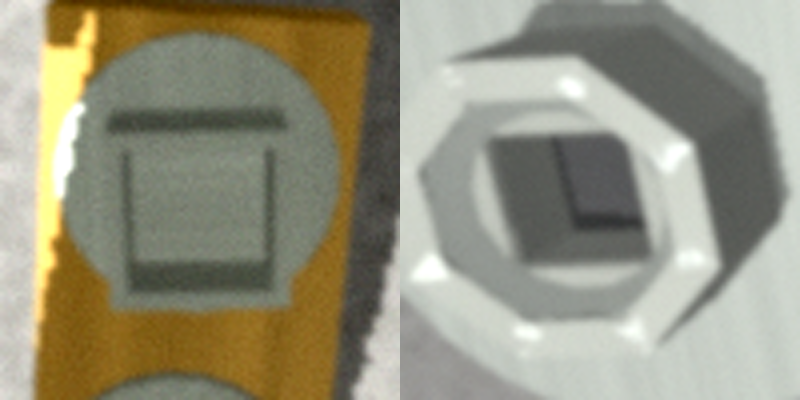

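Run:
```python
from h import *
w=cap('wrist')
def quad(f,P,z,n):
    Q=np.array([onz(w,*f(p),z) for p in P])[:,:2]
    e=np.roll(Q,-1,0)-Q; L=np.linalg.norm(e,axis=1)
    a=np.degrees(np.arctan2(e[:,1],e[:,0]))
    m=np.degrees(np.angle((np.exp(4j*np.radians(a))*L).sum()))/4
    print(n,Q.mean(0).round(4),'L',(L*1e3).round(1),'yaw mod90',np.round(m,1),np.round(a%90,1))
f=lambda p:((p[0]+.5)/4-.5+206,(p[1]+.5)/4-.5+125)
g=lambda p:((p[0]-400+.5)/4-.5,(p[1]+.5)/4-.5+167)
quad(f,[(107,131),(286,128),(291,306),(110,308)],.083,'rim')
quad(g,[(485,138),(628,138),(655,262),(525,265)],.054,'recess')
H=np.array([onz(w,*g(p),.062)[:2] for p in [(447,75),(574,88),(677,155),(693,258),(633,332),(526,333),(430,268)]],np.float32);print(cv2.minEnclosingCircle(H))
go([.555,-.2355,.05],-3.5)
```

```text
rim [ 0.5553 -0.2377] L [38.2 40.3 40.3 40. ] yaw mod90 -2.5 [87.4 89.3 87.1 86.3]
recess [ 0.522  -0.0223] L [35.3 33.5 33.3 34.4] yaw mod90 -1.7 [86.4 87.9 87.8  1.2]
((0.5238890051841736, -0.02072971686720848), 0.03746553137898445)
turn [ 0.0008  0.0004 -0.0023] shift [0.0013 0.     0.1504] from [ 0.5538 -0.2353  0.2004] [ 1.7995e+02  2.0000e-02 -3.6300e+00] t 1.85
```

```bash
python3 -m creep '[[[0,0,0,0,0.001,0.04,0],[0,0,0,0,0.002,0.08,0],[0,0,0,0,0.002,0.115,0],[0,0,0,0,0.002,0.14,0],[0,0,0,0,0.002,0.153,0],[0,0,0,0,0.002,0.154,0],[0,0,0,0,0.002,0.154,0.5],[0,0,0,0,0.002,0.154,1],[0,0,0,0,0.002,0.154,1],[0,0,0,0,0.002,0.154,1],[0,0,0,0,0.002,0.154,1],[0,0,0,0,0.002,0.154,1],[0,0,0,0,0.002,0.154,1],[0,0,0,0,0.002,0.154,1],[0,0,0,0,0.002,0.154,1]]]'; python3 -c "
from rig import ctrl;print(ctrl.pinch_z)"
```

```text
time: 3.35
tool_pos: [0.5557, -0.236, 0.0481]
tool_rot: [179.9, -0.2, -3.5]
force: [-1.2, -0.3, 6.6]
width: 0.0394
grip_force: 61.4
0.0187
```

```bash
python3 -m creep '[[[0,0,0,0,0,-0.01,1],[0,0,0,0,0,-0.03,1],[0,0,0,0,0,-0.06,1],[0,0,0,0,0,-0.09,1],[0,0,0,0,0,-0.11,1],[0,0,0,0,0,-0.11,1],[0,0,0,0,0,-0.11,1],[0,0,0,0,0,-0.11,1]]]'
python3 - <<'E'
from h import *
c=cap('scene','s2');s=cap('side','d2')
go([.5235,-.02,.156],-2.5)
p=ctrl.state()['tool_pos']
u=proj(c,p).astype(int);v=proj(s,p).astype(int)
k=lambda i,q:cv2.resize(i['img'][q[1]-35:q[1]+65,q[0]-50:q[0]+50],(400,400),interpolation=2)
print(u,v);cv2.imwrite('pics/lift.png',np.hstack([k(c,u),k(s,v)])[:,:,::-1])
E
```

```text
time: 4.15
tool_pos: [0.5536, -0.2353, 0.1545]
tool_rot: [-179.9, 0.2, -3.5]
force: [0.3, 0.4, -1.4]
width: 0.0394
grip_force: 60.7
turn [-0.001   0.0028 -0.0175] shift [-0.0433 -0.2131 -0.0011] from [ 0.5537 -0.2354  0.1546] [-1.7994e+02  1.6000e-01 -3.5000e+00] t 4.25
[188  96] [331 115]
```

View pics/lift.png

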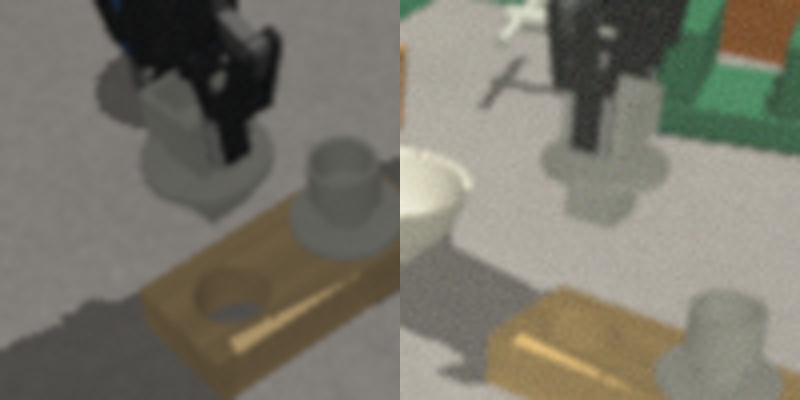

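Run:
```python
from h import *
c=cap('scene');s=cap('side')
print(onz(c,188-50+207/4,96-35+160/4,.145),onz(s,331-50+205/4,115-35+163/4,.145))
for cam,o in((c,(138,61)),(s,(281,80))):
  for x in(.5537,.5437,.5637):
    t=np.radians(np.arange(0,360,5));P=np.array([proj(cam,[x+.036*np.cos(a),-.2354+.036*np.sin(a),.1455]) for a in t])
    P=(P-o)*4;print(x,P.min(0).round(),P.max(0).round())
```

```text
[ 0.55569745 -0.23052823  0.145     ] [ 0.54971191 -0.23060102  0.145     ]
0.5537 [136. 107.] [270. 202.]
0.5437 [150.  97.] [283. 191.]
0.5637 [122. 116.] [257. 212.]
0.5537 [138. 131.] [267. 185.]
0.5437 [154. 135.] [284. 190.]
0.5637 [122. 127.] [250. 181.]
```

```bash
python3 -m creep '[[[0,0,0,-0.005,-0.02,0,1],[0,0,0,-0.013,-0.06,0,1],[0,0,0,-0.021,-0.105,0,1],[0,0,0,-0.03,-0.15,0,1],[0,0,0,-0.038,-0.19,0,1],[0,0,0,-0.041,-0.208,0,1],[0,0,0,-0.042,-0.213,0.015,1],[0,0,0,-0.042,-0.213,0.03,1],[0,0,0,-0.042,-0.213,0.04,1],[0,0,0,-0.042,-0.213,0.04,1],[0,0,0,-0.042,-0.213,0.04,1],[0,0,0,-0.042,-0.213,0.04,1]]]'
python3 - <<'E'
from h import *
c=cap('scene','s3');s=cap('side','d3')
p=ctrl.state()['tool_pos'];print(p,ctrl.state()['tool_rot'])
u=proj(c,p).astype(int);v=proj(s,p).astype(int)
k=lambda i,q:cv2.resize(i['img'][q[1]-35:q[1]+65,q[0]-50:q[0]+50],(400,400),interpolation=2)
print(u,v);cv2.imwrite('pics/hov.png',np.hstack([k(c,u),k(s,v)])[:,:,::-1])
for cam,o in((c,u-[50,35]),(s,v-[50,35])):
  for q,r,z in(((p[0],p[1]),.036,p[2]-.009),((.5235,-.02),.08,.03)):
    P=np.array([proj(cam,[q[0]+r*np.cos(a),q[1]+r*np.sin(a),z]) for a in np.radians(np.arange(0,360,5))])
    P=(P-o)*4;print(r,P.min(0).round(),P.max(0).round())
E
```

```text
time: 5.55
tool_pos: [0.5262, -0.0208, 0.117]
tool_rot: [-180.0, -0.1, -3.5]
force: [0.3, 0.6, -1.9]
width: 0.0395
grip_force: 60.8
[ 0.5262128  -0.02065579  0.11703969] [-1.79994075e+02 -7.21764863e-02 -3.52390598e+00]
[273 150] [295 175]
0.036 [132. 100.] [270. 210.]
0.08 [ 58. 127.] [344. 361.]
0.036 [128. 120.] [278. 201.]
0.08 [ 38. 203.] [357. 395.]
```

View pics/hov.png

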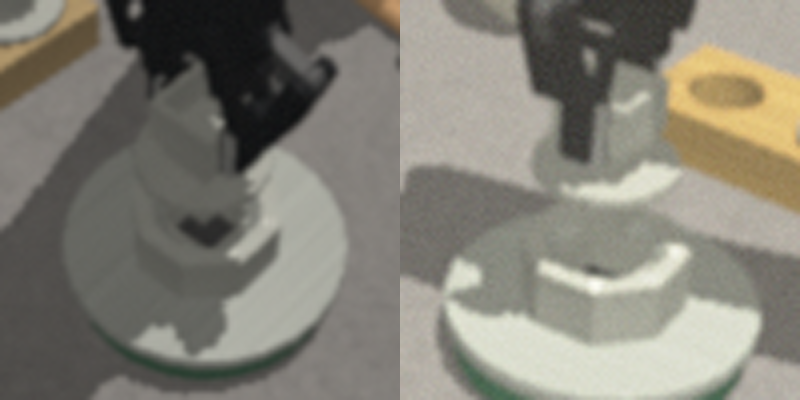

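Run:
```python
from h import *
c=cap('scene');s=cap('side')
def solve(p,du,n):
    J=np.array([[ (proj(k,np.add(p,d))[0]-proj(k,p)[0])*4/.001 for d in((.001,0,0),(0,.001,0))] for k in(c,s)])
    V=np.array([[ (proj(k,np.add(p,d))[1]-proj(k,p)[1])*4/.001 for d in((.001,0,0),(0,.001,0))] for k in(c,s)])
    x=np.linalg.solve(J,du);print(n,J.round(),x.round(4),'vertical pred',(V@x).round(1))
solve([.5235,-.02,.03],[4.5,5],'hub')
solve([.526,-.0207,.108],[.5,3],'collar')
```

```text
hub [[-1134.  1377.]
 [-1743.  -951.]] [-0.0032  0.0006] vertical pred [-3.   2.7]
collar [[-1227.  1491.]
 [-1833.  -993.]] [-0.0013 -0.0007] vertical pred [-2.1  0.1]
```

```bash
python3 -m creep '[[[0,0,0,-0.0015,-0.001,0,1],[0,0,0,-0.003,-0.0015,0,1],[0,0,0,-0.003,-0.0015,0.006,1],[0,0,0,-0.003,-0.0015,0.012,1],[0,0,0,-0.003,-0.0015,0.018,1],[0,0,0,-0.003,-0.0015,0.021,1],[0,0,0,-0.003,-0.0015,0.024,1],[0,0,0,-0.003,-0.0015,0.024,1]]]'
```

```text
time: 6.55
tool_pos: [0.5226, -0.0188, 0.0918]
tool_rot: [-180.0, 0.0, -3.5]
force: [0.3, -0.6, -2.5]
width: 0.0393
grip_force: 60.8
```

```bash
python3 -m creep '[[[0,0,0,0,0,0.002,1],[0,0,0,0,0,0.004,1],[0,0,0,0,0,0.006,1],[0,0,0,0,0,0.006,1]]]'
```

```text
time: 6.95
tool_pos: [0.5226, -0.0189, 0.0861]
tool_rot: [-180.0, 0.0, -3.5]
force: [-0.7, 0.3, -3.1]
width: 0.0394
grip_force: 60.8
```

```bash
python3 -m creep '[[[0,0,0,0,0,0.003,1],[0,0,0,0,0,0.006,1],[0,0,0,0,0,0.009,1],[0,0,0,0,0,0.011,1],[0,0,0,0,0,0.012,1],[0,0,0,0,0,0.012,1]]]'
```

```text
time: 7.55
tool_pos: [0.5226, -0.0189, 0.075]
tool_rot: [180.0, 0.0, -3.5]
force: [-5.2, 0.5, 7.1]
width: 0.0394
grip_force: 61.8
```

```bash
python3 -m creep '[[[0,0,0,0,0,0.001,1],[0,0,0,0,0,0.001,1],[0,0,0,0,0,-0.002,0.5],[0,0,0,0,0,-0.002,0],[0,0,0,0,0,-0.002,0],[0,0,0,0,0,-0.002,0],[0,0,0,0,0,-0.002,0],[0,0,0,0,0,-0.03,0],[0,0,0,0,0,-0.07,0],[0,0,0,0,0,-0.115,0],[0,0,0,-0.04,0,-0.14,0],[0,0,0,-0.04,0,-0.14,0],[0,0,0,-0.04,0,-0.14,0]]]'
python3 - <<'E'
from h import *
c=cap('scene','s4');s=cap('side','d4');w=cap('wrist','w4')
k=lambda i,q:cv2.resize(i['img'][q[1]-40:q[1]+60,q[0]-50:q[0]+50],(266,266),interpolation=2)
P=[.522,-.0195,.1];u,v,x=[proj(i,P).astype(int) for i in(c,s,w)]
print(u,v,x);cv2.imwrite('pics/fit.png',np.hstack([k(c,u),k(s,v),cv2.resize(w['img'],(354,266))])[:,:,::-1])
go([.4795,.2755,.2],30)
E
```

```text
time: 8.85
tool_pos: [0.4829, -0.0165, 0.2151]
tool_rot: [180.0, -0.1, -3.5]
force: [-0.5, -1.3, -0.8]
width: 0.0856
grip_force: 0.0
[274 154] [297 184] [252 136]
turn [-0.0008  0.0018 -0.5849] shift [-0.0211 -0.2913  0.0132] from [ 0.4828 -0.0165  0.2131] [-1.7998e+02  1.1000e-01 -3.5100e+00] t 9.0
```

View pics/fit.png

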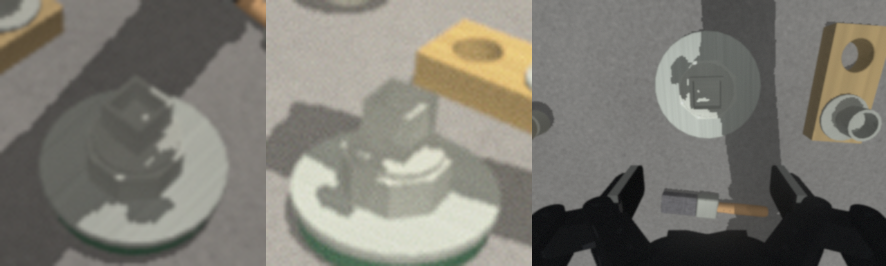

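The side crop shows the collar lying on the hub with the head aligned, so the foot is home. Next the ball.

```bash
python3 -m creep '[[[0,0,0,-0.002,-0.03,0,0],[0,0,0,-0.005,-0.075,0,0],[0,0,0,-0.009,-0.12,0,0],[0,0,0,-0.012,-0.165,0,0],[0,0,0,-0.015,-0.21,0,0],[0,0,0,-0.018,-0.255,0.005,0],[0,0,0,-0.02,-0.28,0.01,0],[0,0,0,-0.021,-0.291,0.013,0],[0,0,0,-0.021,-0.291,0.013,0],[0,0,0,-0.021,-0.291,0.013,0]]]'
python3 - <<'E'
from h import *
def ball(cam,name):
    P0=[.4795,.2755,.044];u=proj(cam,P0);o=(u-40).astype(int)
    o=np.maximum(o,0);im=cam['img'][o[1]:o[1]+80,o[0]:o[0]+80].astype(int)
    m=((im[...,0]-im[...,2])>18).astype(np.uint8)
    m=cv2.morphologyEx(m,cv2.MORPH_OPEN,np.ones((3,3),np.uint8))
    C=max(cv2.findContours(m,0,1)[0],key=cv2.contourArea)
    e=cv2.fitEllipse(C);(x,y),r=cv2.minEnclosingCircle(C)
    print(name,u.round(),(x+o[0],y+o[1],r),np.array(e[0])+o,e[1],onz(cam,x+o[0],y+o[1],.044).round(4))
for n in('scene','side','wrist'): ball(cap(n,n+'5'),n)
go([.4795,.2755,.023],-3.5)
E
```

```text
time: 10.0
tool_pos: [0.4802, 0.2739, 0.2006]
tool_rot: [179.9, 0.1, -3.6]
force: [-0.2, -0.8, 0.0]
width: 0.0856
grip_force: 0.0
scene [402. 236.] (np.float64(402.2142868041992), np.float64(235.21428680419922), 12.505199432373047) [402.39972687 235.08336258] (22.331924438476562, 24.486038208007812) [0.4787 0.2753 0.044 ]
side [225. 315.] (np.float64(225.0), np.float64(320.5), 24.824481964111328) [225.84720612 319.20050049] (33.162750244140625, 49.9952507019043) [0.4737 0.2841 0.044 ]
wrist [250. 172.] (np.float64(251.5140838623047), np.float64(172.13380432128906), 22.880693435668945) [251.55836868 173.08687973] (41.71329879760742, 43.90290832519531) [0.479 0.274 0.044]
turn [ 0.0006 -0.0005 -0.0029] shift [-0.0012 -0.002   0.1785] from [0.4805 0.2735 0.2015] [ 1.7997e+02 -3.0000e-02 -3.6700e+00] t 10.15
```

```bash
python3 -m creep '[[[0,0,0,-0.001,-0.001,0.04,0],[0,0,0,-0.001,-0.001,0.08,0],[0,0,0,-0.001,-0.001,0.12,0],[0,0,0,-0.001,-0.001,0.15,0],[0,0,0,-0.001,-0.001,0.17,0],[0,0,0,-0.001,-0.001,0.177,0],[0,0,0,-0.001,-0.001,0.177,0.3],[0,0,0,-0.001,-0.001,0.177,0.4],[0,0,0,-0.001,-0.001,0.177,0.6],[0,0,0,-0.001,-0.001,0.177,1],[0,0,0,-0.001,-0.001,0.177,1],[0,0,0,-0.001,-0.001,0.177,1],[0,0,0,-0.001,-0.001,0.177,1],[0,0,0,-0.001,-0.001,0.177,1]]]'
```

```text
time: 11.55
tool_pos: [0.48, 0.2747, 0.0264]
tool_rot: [179.9, -0.1, -3.6]
force: [-3.2, -8.1, 9.7]
width: 0.0474
grip_force: 59.9
```

```bash
python3 -m creep '[[[0,0,0,0,0,0,0.5],[0,0,0,0,0,0,0.2],[0,0,0,0,0,0,0],[0,0,0,0,0,0,0],[0,0,0,0,0,0,0]]]'
python3 - <<'E'
from h import *
for n in ('scene','side'):
    cam=cap(n);o=(proj(cam,[.479,.2745,.044])-25).astype(int);im=cam['img'][o[1]:o[1]+50,o[0]:o[0]+50].astype(int)
    m=((im[...,0]-im[...,2])>25).astype(np.uint8);C=max(cv2.findContours(m,0,1)[0],key=cv2.contourArea)
    print(n,proj(cam,[.479,.2745,.044]),o+np.array(cv2.boundingRect(C)[:2]),cv2.boundingRect(C)[2:],cv2.contourArea(C))
go([.479,.274,.019],-3.5)
E
```

```text
time: 12.05
tool_pos: [0.4788, 0.2768, 0.0246]
tool_rot: [-180.0, -0.0, -3.5]
force: [-0.2, -0.3, -0.3]
width: 0.0858
grip_force: 0.0Traceback (most recent call last):
  File "<stdin>", line 4, in <module>
ValueError: max() iterable argument is empty
```

```bash
python3 -m creep '[[[0,0,0,0,0.002,0.002,0],[0,0,0,0,0.002,0.005,0],[0,0,0,0,0.002,0.005,0.3],[0,0,0,0,0.002,0.005,0.4],[0,0,0,0,0.002,0.005,0.6],[0,0,0,0,0.002,0.005,1],[0,0,0,0,0.002,0.005,1],[0,0,0,0,0.002,0.005,1],[0,0,0,0,0.002,0.005,1],[0,0,0,0,0.002,0.005,1]]]'
```

```text
time: 13.1
tool_pos: [0.4787, 0.2745, 0.0195]
tool_rot: [-180.0, -0.0, -3.5]
force: [-1.8, -0.8, 4.3]
width: 0.0479
grip_force: 61.2
```

```bash
python3 -m creep '[[[0,0,0,0,0,-0.004,1],[0,0,0,0,0,-0.01,1],[0,0,0,0,0,-0.02,1],[0,0,0,0,0,-0.02,1],[0,0,0,0,0,-0.02,1]]]'
python3 - <<'E'
from h import *
s=ctrl.state();print(s['width'],s['tool_pos'],s['force'])
for n in ('scene','side'):
    cam=cap(n,n+'6');p=proj(cam,s['tool_pos']+[0,0,.02]);o=(p-[30,30]).astype(int);im=cam['img'][o[1]:o[1]+65,o[0]:o[0]+60].astype(int)
    m=((im[...,0]-im[...,2])>18).astype(np.uint8)
    n_,l,st,ce=cv2.connectedComponentsWithStats(m);i=1+st[1:,4].argmax() if n_>1 else 0
    print(n,p.round(),st[i],ce[i]+o)
E
```

```text
time: 13.6
tool_pos: [0.479, 0.2746, 0.0399]
tool_rot: [-180.0, -0.1, -3.5]
force: [0.1, 0.7, -1.6]
width: 0.0477
grip_force: 61.7
0.04774929406274463 [0.4790056  0.27458369 0.03987851] [ 0.0529326   0.73658275 -1.56566284]
scene [404. 231.] [ 20  19  23  24 399] [405.14786967 231.81954887]
side [226. 307.] [ 19  11  29  54 875] [230.33257143 316.23771429]
```

```bash
python3 -m creep '[[[0,0,0,0,0,-0.03,1],[0,0,0,0,0,-0.07,1],[0,0,0,0,0,-0.11,1],[0,0,0,0.003,0.015,-0.13,1],[0,0,0,0.011,0.05,-0.13,1],[0,0,0,0.019,0.09,-0.13,1],[0,0,0,0.027,0.13,-0.13,1],[0,0,0,0.036,0.17,-0.13,1],[0,0,0,0.044,0.21,-0.13,1],[0,0,0,0.052,0.25,-0.13,1],[0,0,0,0.058,0.28,-0.13,1],[0,0,0,0.061,0.29,-0.13,1],[0,0,0,0.061,0.29,-0.13,1],[0,0,0,0.061,0.29,-0.13,1],[0,0,0,0.061,0.29,-0.13,1]]]'
python3 - <<'E'
from h import *
go([.522,-.019,.1045],-3.5)
for n in ('scene','side'):
    cam=cap(n,n+'7');s=ctrl.state();p=proj(cam,s['tool_pos']+[0,0,.022]);o=(p-[30,30]).astype(int);im=cam['img'][o[1]:o[1]+65,o[0]:o[0]+60].astype(int)
    m=((im[...,0]-im[...,2])>18).astype(np.uint8)
    n_,l,st,ce=cv2.connectedComponentsWithStats(m);i=1+st[1:,4].argmax()
    print(n,p,st[i],ce[i]+o)
a,b=[cv2.imread(f'pics/{n}7.png') for n in('scene','side')]
cv2.imwrite('pics/pre.png',np.hstack([cv2.resize(a[90:230,204:344],(400,400)),cv2.resize(b[110:250,225:365],(400,400))]))
E
```

```text
time: 15.2
tool_pos: [0.5216, -0.0165, 0.1693]
tool_rot: [-180.0, 0.0, -3.3]
force: [1.0, -0.2, 0.0]
width: 0.0477
grip_force: 61.9
turn [-0.0008  0.0001  0.003 ] shift [0.0005 0.0025 0.0648] from [ 0.5216 -0.0165  0.1693] [-1.7995e+02  1.0000e-02 -3.3300e+00] t 15.2
scene [277.63349255 125.60715082] [ 19  19  18  24 326] [274.75153374 125.55828221]
side [299.82521294 142.44527587] [ 32  38  28  27 611] [316.18003273 164.91816694]
```

View pics/pre.png

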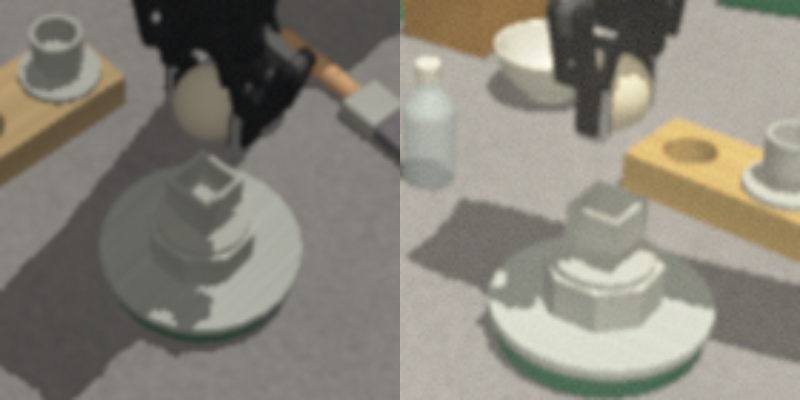

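Run:
```python
from h import *
k=1/2.857
c=cap('scene');s=cap('side');p=ctrl.state()['tool_pos']
print('rim',onz(c,204+204*k,90+179*k,.11),onz(s,225+207*k,110+206*k,.11))
for cam,o in((c,(204,90)),(s,(225,110))):
    q=proj(cam,p+[0,0,.0245]);r=proj(cam,p+[0,0,-.0005])[1]-q[1];print((q-o)/k,r/k)
    print('rim proj',(proj(cam,[.522,-.019,.11])-o)/k)
```

```text
rim [ 0.5230173  -0.01758405  0.11      ] [ 0.51798041 -0.01230119  0.11      ]
[209.36498964  98.50839893] 25.225546502226486
rim proj [203.37698135 177.16411995]
[214.47725108  88.800186  ] 34.71402410882821
rim proj [206.44336418 199.68195738]
```

The ball is held squarely between the pads, and its projection agrees with the cup's axis to about 1–2 mm. Both views show the holder seated.

```bash
python3 -m creep '[[[0,0,0,0.0005,0.002,0.015,1],[0,0,0,0.0005,0.002,0.035,1],[0,0,0,0.0005,0.002,0.05,1],[0,0,0,0.0005,0.002,0.057,1],[0,0,0,0.0005,0.002,0.06,1],[0,0,0,0.0005,0.002,0.062,1],[0,0,0,0.0005,0.002,0.062,1],[0,0,0,0.0005,0.002,0.062,1]]]'
```

```text
time: 16.2
tool_pos: [0.5226, -0.0207, 0.108]
tool_rot: [-180.0, -0.1, -3.5]
force: [0.3, 0.3, -1.3]
width: 0.0479
grip_force: 61.9
```

```bash
python3 -m creep '[[[0,0,0,0,-0.001,0.001,1],[0,0,0,0,-0.001,0.002,1],[0,0,0,0,-0.001,0.002,1]]]'; python3 -m creep '[[[0,0,0,0,0,0.001,1],[0,0,0,0,0,0.001,1]]]'
```

```text
time: 16.5
tool_pos: [0.5226, -0.0196, 0.1058]
tool_rot: [-180.0, -0.1, -3.5]
force: [0.1, 0.8, 3.1]
width: 0.0479
grip_force: 62.2
time: 16.7
tool_pos: [0.5227, -0.0196, 0.1053]
tool_rot: [180.0, -0.1, -3.5]
force: [-3.9, -0.4, 8.1]
width: 0.0477
grip_force: 62.7
```

```bash
python3 -m creep '[[[0,0,0,0,0,-0.0005,0.7],[0,0,0,0,0,-0.0005,0.5],[0,0,0,0,0,-0.0005,0.4],[0,0,0,0,0,-0.0005,0.3],[0,0,0,0,0,-0.0005,0.2],[0,0,0,0,0,-0.0005,0],[0,0,0,0,0,-0.0005,0],[0,0,0,0,0,-0.0005,0],[0,0,0,0,0,-0.0005,0]]]'
python3 - <<'E'
from h import *
for n in ('scene','side'):
    cam=cap(n);p=proj(cam,[.522,-.019,.129]);o=(p-[30,30]).astype(int);im=cam['img'][o[1]:o[1]+60,o[0]:o[0]+60].astype(int)
    m=((im[...,0]-im[...,2])>18).astype(np.uint8)
    n_,l,st,ce=cv2.connectedComponentsWithStats(m);i=1+st[1:,4].argmax()
    print(n,p-o,st[i],ce[i])
E
```

```text
time: 17.6
tool_pos: [0.5222, -0.0198, 0.1048]
tool_rot: [-180.0, -0.0, -3.5]
force: [-0.5, -1.2, 0.2]
width: 0.0854
grip_force: 0.0
scene [30.49116617 30.14581539] [ 20  20  22  22 322] [29.5310559 30.9068323]
side [30.91991991 30.41276838] [ 25   9  35  37 881] [43.48127128 29.56413167]
```

Released, and the ball shows in place. I retreat straight up and check.

```bash
python3 -m creep '[[[0,0,0,0,0,-0.01,0],[0,0,0,0,0,-0.03,0],[0,0,0,0,0,-0.06,0],[0,0,0,0,0,-0.1,0],[0,0,0,0,0,-0.12,0],[0,0,0,0,0,-0.12,0],[0,0,0,0,0,-0.12,0],[0,0,0,0,0,-0.12,0]]]'
python3 - <<'E'
from h import *
for n in ('scene','side','wrist'):
    cam=cap(n,n+'8');p=proj(cam,[.522,-.019,.129]);o=np.maximum((p-[40,40]).astype(int),0);im=cam['img'][o[1]:o[1]+80,o[0]:o[0]+80].astype(int)
    m=((im[...,0]-im[...,2])>18).astype(np.uint8)
    n_,l,st,ce=cv2.connectedComponentsWithStats(m);i=1+st[1:,4].argmax();b=st[i]
    print(n,p-o,b,'box centre',b[:2]+b[2:4]/2, onz(cam,*(o+b[:2]+b[2:4]/2-.5),.129).round(4))
E
```

```text
time: 18.5
tool_pos: [0.5216, -0.0199, 0.2239]
tool_rot: [-180.0, 0.1, -3.5]
force: [0.5, -0.5, 0.1]
width: 0.0853
grip_force: 0.0
scene [40.49116617 40.14581539] [ 30  28  23  24 408] box centre [41.5 40. ] [ 0.52   -0.0193  0.129 ]
side [40.91991991 40.41276838] [  27   18   53   42 1501] box centre [53.5 39. ] [ 0.5062 -0.0381  0.129 ]
wrist [40.92589668 40.08115858] [  13   17   44   53 1621] box centre [35.  43.5] [ 0.5199 -0.0137  0.129 ]
```

```bash
python3 -c "
from rig import ctrl;print(ctrl.finish_job())"
```

```text
the job is handed in; nothing more can be done
None
```

I handed the job in at about 18.7 s: the square-headed holder sits home in the hub with its collar on it (side view and contact height agree), and the ball rests in its cup (scene view).

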